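# Stand up the toppled pepper mill and hold its head down on the keyed spindle

### The arm

A 6-joint arm with a two-finger parallel gripper is mounted at the origin on the work surface. World frame = base frame: x ahead of the robot, y to its left, z up, the work surface at z = 0. Lengths are in m, angles in rad, forces in N, time in s.
With the tool pointing down it reaches from about 0.275 to 0.85 m from the base axis. Payload 5.2 kg.
Tool frame: the origin (TCP) lies at the very end of the fingers, on their centre line; the grasp point (between the pads) lies 19 mm behind it (arm.pinch_z is the distance from the TCP to the grasp point, in m); z points along the fingers, y is the line along which they close (so a half turn about z gives the same grasp; the last joint's range is limited). The gripper opens to 85 mm and grips with 20 to 120 N. Pads are 22 mm wide; open, the fingers measure 114 mm over their backs; the gripper's body (76 mm by 85 mm) begins 54 mm behind the grasp point. The pads swing forward as they close: fully open they stand 13 mm farther back than shut.
Start: joints at [-1.479, 0.259, 1.535, -0, 1.348, -0.203], TCP at [0.16, -0.526, 0.231] pointing down, gripper open.
Joint ranges: [-3.14, 3.14], [-0.91, 2.08], [0.19, 2.58], [-1.22, 4.36], [0.22, 2.71], [-3.12, 3.12]. Speed limits (rad/s): [2.57, 2.57, 3.14, 3.14, 3.14, 3.14].

### API

Orientations are given as a unit quaternion [w, x, y, z].
In Python, from station import readout, optics, close_job, arm gives the robot as it stands.
- The arm moves only by the tool step_arm, never from a script. Its argument "commands" is a list of rows, each an object with "linear": the shift along the tool's x, y, z in mm, a list of three; "rotation": the turn, a rotation vector about the tool's x, y, z in rad, a list of three; "gripper": the opening, from 0 (shut) to 1 (fully open). In form: [{"linear": [x, y, z], "rotation": [rx, ry, rz], "gripper": gripper}, ...]. A call has 1 to 12 rows; each row is the pose to reach, as a shift and turn from the pose commanded when the call began, along the tool's axes at that moment; what a row does not reach only later rows make up. A row lasts 1/12 s, in which the tool goes at most 41.7 mm and 7.16 degrees, less where a joint would pass 70% of its speed; a pose out of reach is approached as far as the arm can. A call with a gripper value outside its range is refused whole. The fingers move at their own pace and stop on an object; "squeeze" is the grip in N (left out, the last holds). Time passes only in rows, so rows that repeat a pose let the fingers close. It gives the time, the measured TCP pose, the force, the opening and the grip force at its end, in the units of the state.
- readout.read_state(): the state, without advancing time (a new reading comes with each control period).
- optics.grab_frame(name): name is "side" or "top" or "wrist"; returns a dict with "image" (480x640x3 uint8, blue, green, red), "z_map" (480x640 float32, m along the optical axis (not along the pixel's ray), 0 where there is no reading), "mtx" (3x3 intrinsics, pixels), "rvec" (rotation vector, rad) and "tvec" (3), from world to camera coordinates, as OpenCV has them. Camera axes: x right, y down, z forward; pixel columns grow to the right and rows downward; lengths in m; the calibration is good to about 2 mm. A picture is of the moment at which its call begins.
- close_job(): hands the job in; it is judged then, once.
The state is a dict: "clock": time; "joint_pos": joint angles; "joint_velocities": joint speeds; "effort": joint torques, N m; "tool_pos": TCP position; "tcp_rot": TCP orientation; "ft_force": force on the tool from outside, world axes, zero at the start; "wrist_torque": the same for the moment, N m; "finger_gap": finger opening in m; "gripper_force": force on a finger pad.
Only numpy, scipy, OpenCV 4.12 (cv2) and the standard library are available. Lean on these libraries where they do the work, as an engineer would, in place of code of your own. Each camera call takes 0.05 s, during which the arm holds its last target. There are 200 camera calls.

### The job

The square pepper mill has fallen over and its head has come off: stand the mill upright on the worktop, then turn the head so that its lug is on the same side as the mill's lug and push it down over the D-shaped spindle, until it sits flush on the body. A spring pushes the head back up, so finish while still holding it pressed fully home (I will put in the retaining screw); do not let go, and leave the jar, the can and the bowl alone.

Things in the scene. Friction and masses are not known exactly. Their poses are not given: they have to be found in the camera images.
- mill: Pepper mill without its head, pale wood: square post 48 x 48 x 100 mm, about 0.3 kg, loose. Origin: centre of its foot; z runs from foot to spindle. It starts lying on its side with the -x face (amber window, lug) up, z level and pointing roughly away from the robot, the origin 24 mm above the worktop. The +-y faces are plain and good to grip.
- shaft_root (a point): Point on the mill's axis in its top face, 100 mm from the foot (axes as the mill's). From here stands the steel D-shaped spindle, 16 mm diameter, 24 mm long (top 3 mm tapered), its flat facing the mill's -x side, 4.5 mm from the axis.
- mill_lug (a point): Front of the mill's lug, 30 mm from the axis on the -x side, level with the top face. The lug is 14 mm wide, 10 mm tall and stands out 6 mm; the spindle's flat faces the same way.
- collar (a joint): Brass spring collar, 28 mm diameter, round the foot of the spindle. 0: it stands 6 mm above the mill's top face; 0.006: pushed flush with the top face. The spring pushes it up with 4 N at 0 and 7 N when flush.
- head: Head of the mill: pale wooden block 44 x 44 mm, 38 mm tall, about 0.07 kg, loose, standing right way up. Origin: centre of its underside, z up. A D-shaped bore, 18 mm diameter, 28 mm deep, opens in the underside, its flat on the -x side 5.6 mm from the axis. The +-y faces are plain and good to grip. Home: underside on the mill's top face, -x sides alike, about 0.15 rad of play.
- head_lug (a point): Front of the head's lug at the bottom edge, 30 mm from the axis on the -x side, the side of the bore's flat. The lug is 14 mm wide, 10 mm tall and stands out 8 mm.
- spice_jar: Amber glass jar, 52 mm diameter, 90 mm tall, bystander on the left. Origin: centre of the underside.
- food_can: Food can, 72 mm diameter, 100 mm tall, bystander on the right. Origin: centre of the underside.
- salt_bowl: White ceramic bowl, 84 mm diameter, 35 mm tall, bystander at the far side. Origin: centre of the underside.
Things that resemble listed ones, but are neither listed nor needed, are in the scene too. What is meant by the mill is not pink, and is the larger of those in its own colour.

How it is judged:
By the outcome, as a careful person would: the job done as asked, in the order asked, and still so for the second after the job is handed in, while the arm keeps its last pose, push and grip.
It also fails if it takes over 67 s, if anything falls off the work surface, if the arm or the gripper's body presses on something with over 40 N, if the wrist force passes 120 N, or if a joint passes its speed limit or range.

## Working session

There is one attempt and no reset: what is moved stays moved. The work goes in short steps, Python scripts to look and compute and a tool call to move; the robot and the scene stay as the last step left them, time stands still between calls to the robot, and variables do not carry over. Pictures are saved under pics/ and viewed, at most 10 in all, crops included, and the job is handed in when it is done.

Besides the shell and the picture viewer there is one more tool, called after "Emit:" as a command line: name --argument value ..., lists and objects as JSON in quotes. step_arm: Moves the arm, as the interface text tells. Its arguments: {"type":"object","properties":{"commands":{"type":"array"},"squeeze":{"type":"number"}},"required":["commands"]}

```bash
mkdir -p pics; ls; cat > h.py <<'E'
import numpy as np, cv2
from station import readout, optics, close_job, arm
def grab(n):
    f=optics.grab_frame(n); f['R']=cv2.Rodrigues(np.array(f['rvec'],float))[0]; f['t']=np.array(f['tvec'],float).ravel(); return f
def world(f,u,v):  # depth-map point
    z=f['z_map'][int(v),int(u)]; p=z*np.linalg.inv(f['mtx'])@[u,v,1]; return f['R'].T@(p-f['t'])
def ray(f,u,v,h):
    d=f['R'].T@np.linalg.inv(f['mtx'])@[u,v,1]; c=-f['R'].T@f['t']; return c+d*(h-c[2])/d[2]
def cloud(f):
    v,u=np.mgrid[:480,:640]; z=f['z_map']; p=np.stack([u*z,v*z,z],-1)@np.linalg.inv(f['mtx']).T
    return (p-f['t'])@f['R']
E
python3 - <<'E'
from h import *
a=grab('top');b=grab('side')
cv2.imwrite('pics/top.png',a['image']);cv2.imwrite('pics/side.png',b['image'])
print(readout.read_state()['clock'],[(-f['R'].T@f['t']).round(3) for f in (a,b)], (a['z_map']>0).mean())
E
```

```text
pics
0.1 [array([ 0.434, -0.006,  1.557]), array([0.317, 0.687, 0.811])] 0.9960611979166667
```

View pics/top.png

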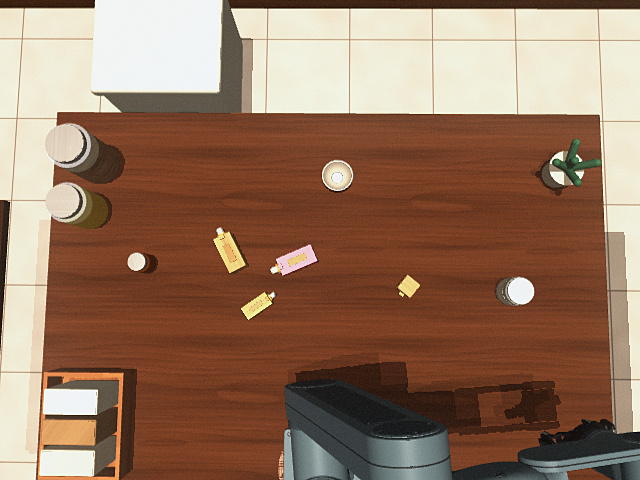

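View pics/side.png

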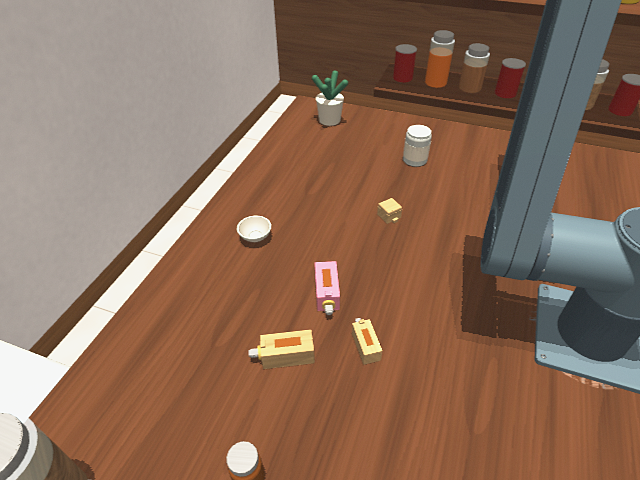

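The top view shows the yellow mill at about (230,250) with its spindle toward (220,231). A smaller yellow twin lies at (257,305), a pink decoy at (296,260), and the head at (408,287) with its lug toward (402,294). Next I'll measure them with both views.

```bash
python3 - <<'E'
from h import *
for n in ('top','side'):
    f=grab(n); C=cloud(f); hsv=cv2.cvtColor(f['image'],cv2.COLOR_BGR2HSV)
    m=cv2.inRange(hsv,(12,70,120),(35,255,255)); 
    ok=(C[...,2]>.012)&(C[...,2]<.13)&(C[...,0]>.25)&(C[...,0]<.75)&(abs(C[...,1])<.4)
    m2=(ok*255).astype('uint8')
    k,l,s,c=cv2.connectedComponentsWithStats(m2)
    for i in range(1,k):
        if s[i,4]<60: continue
        P=C[l==i]; col=np.median(f['image'][l==i],0); zt=np.percentile(P[:,2],90)
        top=P[P[:,2]>zt-.004]
        r=cv2.minAreaRect((P[:,:2]*1000).astype('float32')); rt=cv2.minAreaRect((top[:,:2]*1000).astype('float32'))
        print(n,c[i].round(),s[i,4],'col',col,'ztop',zt.round(4),'all',np.round(np.r_[r[0],r[1],r[2]],1),'top',np.round(np.r_[rt[0],rt[1],rt[2]],1))
E
```

```text
top [337. 186.] 135 col [173. 203. 220.] ztop 0.0348 all [ 7.37e+02 -3.04e+01  2.54e+01  7.46e+01  2.00e-01] top [ 7.37e+02 -3.04e+01  2.54e+01  7.46e+01  2.00e-01]
top [229. 251.] 814 col [129.  212.5 239. ] ztop 0.0519 all [566.8 256.7 125.5  48.9  27.3] top [556.2 250.8 100.6  47.2  27.1]
top [294. 261.] 788 col [215. 204. 238.] ztop 0.0517 all [532.9  86.4  48.7 123.5  23.9] top [537.2  75.7  47.3  98.7  23.7]
top [408. 286.] 314 col [130. 213. 238.] ztop 0.0407 all [ 470.2 -216.4   44.9   48.5   49.4] top [ 471.7 -217.6   42.9   43.7   51.8]
top [257. 305.] 465 col [140. 227. 239.] ztop 0.0397 all [422.4 171.6  36.7  94.2  35. ] top [417.3 178.6  36.3  75.3  35.7]
side [390. 209.] 361 col [123. 191. 242.] ztop 0.0395 all [ 473.1 -217.4   47.    47.1   49.9] top [ 473.  -217.2   46.    46.1   48.7]
side [264. 231.] 125 col [197. 222. 231.] ztop 0.0353 all [ 7.373e+02 -3.010e+01  2.470e+01  7.220e+01  7.000e-01] top [736.6 -29.9  72.3  23.3  89.4]
side [327. 286.] 1092 col [215. 197. 246.] ztop 0.0502 all [534.   85.6  48.  126.7  23.8] top [538.4  75.9  47.9 101.8  24.2]
side [367. 340.] 847 col [158. 234. 246.] ztop 0.0386 all [423.4 170.5  37.8  96.9  35.3] top [418.2 178.2  36.5  77.6  34.6]
side [285. 348.] 1759 col [136. 214. 242.] ztop 0.0496 all [566.9 257.1 124.1  50.6  27.3] top [556.4 251.3  99.7  49.8  27.2]
```

View pics/c.png

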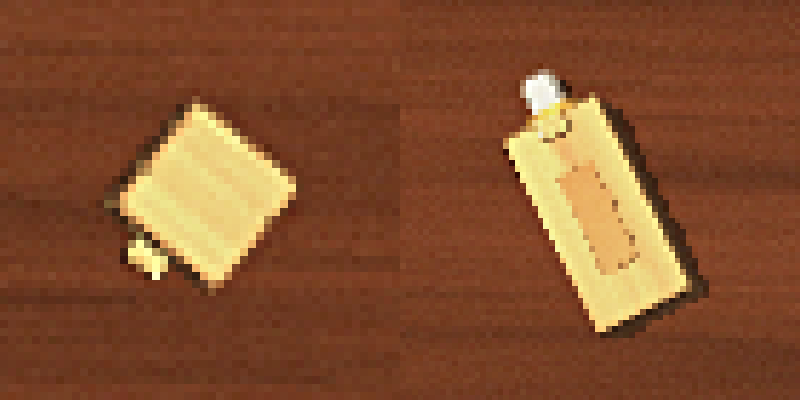

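The crops confirm that the head's lug points to the lower left (about 140° in world) and that the mill's lug and window face up, near its spindle end. Next: a helper for computing moves, then a wrist look over the head on the way.

```bash
cat >> h.py <<'E'
from scipy.spatial.transform import Rotation as Ro
def Rt(yaw,tilt=0): # tool x at world angle yaw (deg), z down; tilt>0: tool z swings toward +tool x (forward)
    a=np.radians(yaw); B=np.array([[np.cos(a),np.sin(a),0],[np.sin(a),-np.cos(a),0],[0,0,-1]]).T
    return B.T.T@Ro.from_euler('y',tilt,degrees=True).as_matrix() if 0 else B@Ro.from_euler('y',tilt,degrees=True).as_matrix()
def cur():
    s=readout.read_state(); q=s['tcp_rot']; return np.array(s['tool_pos']),Ro.from_quat([q[1],q[2],q[3],q[0]]).as_matrix(),s
def delta(pos,R):
    p,R0,s=cur(); print('lin mm',(R0.T@(np.array(pos)-p)*1e3).round(1),'rot',Ro.from_matrix(R0.T@R).as_rotvec().round(4))
def tcp(pinch,R): return np.array(pinch)+R[:,2]*arm.pinch_z
E
sed -i 's/return B.T.T.*if 0 else /return /' h.py
python3 - <<'E'
from h import *
B=Rt(27);print(B.round(2),np.linalg.det(B)); print(Rt(0,30)[:,2])
delta([.47,-.217,.25],Rt(16.9))
delta([.47,-.217,.25],Rt(-40))
E
```

```text
[[ 0.89  0.45  0.  ]
 [ 0.45 -0.89  0.  ]
 [ 0.    0.   -1.  ]] 1.0
[ 0.5        0.        -0.8660254]
lin mm [ 386.6 -205.6  -18.9] rot [-0.0008 -0.0002 -0.0002]
lin mm [ 386.6 -205.6  -18.9] rot [-9.000e-04  2.000e-04  9.929e-01]
```

Emit:
step_arm --commands '[{"linear":[387,-206,-19],"rotation":[0,0,0],"gripper":1},{"linear":[387,-206,-19],"rotation":[0,0,0],"gripper":1},{"linear":[387,-206,-19],"rotation":[0,0,0],"gripper":1},{"linear":[387,-206,-19],"rotation":[0,0,0],"gripper":1},{"linear":[387,-206,-19],"rotation":[0,0,0],"gripper":1},{"linear":[387,-206,-19],"rotation":[0,0,0],"gripper":1},{"linear":[387,-206,-19],"rotation":[0,0,0],"gripper":1},{"linear":[387,-206,-19],"rotation":[0,0,0],"gripper":1},{"linear":[387,-206,-19],"rotation":[0,0,0],"gripper":1},{"linear":[387,-206,-19],"rotation":[0,0,0],"gripper":1},{"linear":[387,-206,-19],"rotation":[0,0,0],"gripper":1},{"linear":[387,-206,-19],"rotation":[0,0,0],"gripper":1}]'

```text
clock: 1.25
tool_pos: [0.473, -0.2131, 0.2505]
tcp_rot: [-0.0, 0.989, 0.149, 0.001]
ft_force: [-0.9, 0.0, 0.7]
finger_gap: 0.0852
gripper_force: 0.0
```

```bash
cat >> h.py <<'E'
def sq(f,z0,z1,box,tag):  # rect of the surface pixels between heights z0..z1 within box x0,x1,y0,y1
    C=cloud(f); m=(C[...,2]>z0)&(C[...,2]<z1)&(C[...,0]>box[0])&(C[...,0]<box[1])&(C[...,1]>box[2])&(C[...,1]<box[3])
    P=C[m]; 
    if len(P)<20: print(tag,'none',len(P)); return
    r=cv2.minAreaRect((P[:,:2]*1000).astype('float32')); print(tag,len(P),'z',np.median(P[:,2]).round(4),'rect',np.round(np.r_[r[0],r[1],r[2]],1)); return P
E
cat >> log.txt <<'E'
E
python3 - <<'E'
from h import *
f=grab('wrist'); cv2.imwrite('pics/w1.png',f['image']); print('cam',(-f['R'].T@f['t']).round(3),f['R'].round(2).tolist())
b=(.40,.54,-.29,-.15)
sq(f,.030,.046,b,'headtop'); P=sq(f,.006,.013,b,'lug')
if P is not None: print(P.mean(0))
p,R,s=cur(); print(s['joint_pos'].round(4),p.round(4))
E
```

```text
cam [ 0.544 -0.192  0.394] [[0.3, -0.96, -0.0], [-0.91, -0.28, 0.29], [-0.28, -0.08, -0.96]]
headtop 2476 z 0.0385 rect [ 474.1 -218.8   44.4   44.    51.1]
lug 111 z 0.0105 rect [ 473.7 -213.3   36.7   52.    50.6]
[ 0.47074226 -0.20463889  0.0098879 ]
[-6.4320e-01  1.8860e-01  1.5787e+00  2.0000e-04  1.3743e+00  6.2840e-01] [ 0.4715 -0.2148  0.2502]
```

View pics/w1.png

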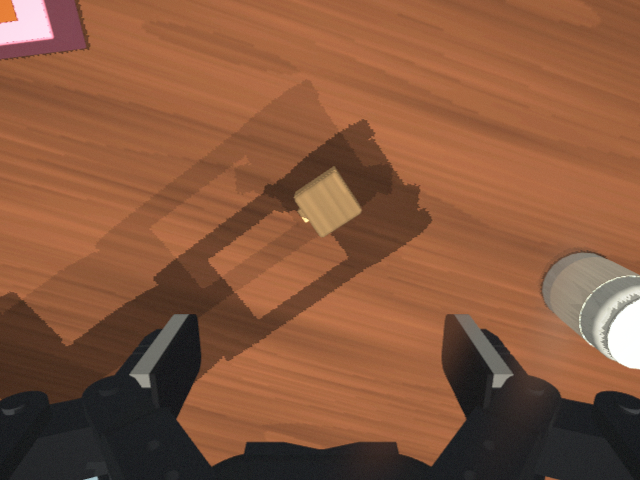

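The wrist view shows the head at about (328,202) px with its lug at (304,215). It stands at (0.474,-0.2185), top at 0.0385, with +x at -39°. Now over to the mill.

```bash
python3 - <<'E'
from h import *
delta([.545,.243,.25],Rt(27.2))
E
```

```text
lin mm [ 2.052e+02 -4.158e+02  3.000e-01] rot [-0.0002 -0.0002 -0.1756]
```

Emit:
step_arm --commands '[{"linear":[205,-416,0],"rotation":[0,0,-0.176],"gripper":1},{"linear":[205,-416,0],"rotation":[0,0,-0.176],"gripper":1},{"linear":[205,-416,0],"rotation":[0,0,-0.176],"gripper":1},{"linear":[205,-416,0],"rotation":[0,0,-0.176],"gripper":1},{"linear":[205,-416,0],"rotation":[0,0,-0.176],"gripper":1},{"linear":[205,-416,0],"rotation":[0,0,-0.176],"gripper":1},{"linear":[205,-416,0],"rotation":[0,0,-0.176],"gripper":1},{"linear":[205,-416,0],"rotation":[0,0,-0.176],"gripper":1},{"linear":[205,-416,0],"rotation":[0,0,-0.176],"gripper":1},{"linear":[205,-416,0],"rotation":[0,0,-0.176],"gripper":1},{"linear":[205,-416,0],"rotation":[0,0,-0.176],"gripper":1},{"linear":[205,-416,0],"rotation":[0,0,-0.176],"gripper":1}]'

```text
clock: 2.3
tool_pos: [0.5457, 0.2456, 0.2498]
tcp_rot: [-0.001, 0.972, 0.235, 0.0]
ft_force: [-0.1, -0.5, -0.6]
finger_gap: 0.0856
gripper_force: 0.0
```

```bash
python3 - <<'E'
from h import *
f=grab('wrist')
b=(.46,.68,.17,.36)
sq(f,.044,.0515,b,'milltop'); sq(f,.012,.06,b,'mill all')
p,R,s=cur(); print(s['joint_pos'].round(4),p.round(4))
a=np.radians(27.2); ax=np.array([np.cos(a),np.sin(a),0])
Rg=Rt(27.2,-40); c=np.array([.5563,.251,0])
pin=c+ax*(.060-.050)+[0,0,.031]
delta(tcp(pin+[0,0,.15],Rg),Rg)
E
```

```text
milltop 6506 z 0.0487 rect [557.8 250.6 100.4  48.1  27.5]
mill all 7421 z 0.0486 rect [568.2 256.1 124.   48.1  27.5]
[2.3300e-01 3.3380e-01 1.3861e+00 9.0000e-04 1.4221e+00 1.3293e+00] [0.5456 0.2437 0.2496]
lin mm [10.8 -1.5 82.9] rot [-0.001 -0.698 -0.   ]
```

```bash
python3 - <<'E'
from h import *
a=np.radians(27.5); ax=np.array([np.cos(a),np.sin(a),0])
Rg=Rt(27.5,-40); c=np.array([.5575,.2507,0])
pin=c+ax*(.060-.050)+[0,0,.031]; print(pin,tcp(pin,Rg))
delta(tcp(pin+[0,0,.10],Rg),Rg)
E
```

```text
[0.56637011 0.25531749 0.031     ] [0.55570812 0.24976721 0.01667497]
lin mm [ 11.7  -0.7 132.9] rot [-0.0028 -0.698  -0.005 ]
```

Emit:
step_arm --commands '[{"linear":[12,-1,133],"rotation":[0,-0.698,-0.005],"gripper":1},{"linear":[12,-1,133],"rotation":[0,-0.698,-0.005],"gripper":1},{"linear":[12,-1,133],"rotation":[0,-0.698,-0.005],"gripper":1},{"linear":[12,-1,133],"rotation":[0,-0.698,-0.005],"gripper":1},{"linear":[12,-1,133],"rotation":[0,-0.698,-0.005],"gripper":1},{"linear":[12,-1,133],"rotation":[0,-0.698,-0.005],"gripper":1},{"linear":[12,-1,133],"rotation":[0,-0.698,-0.005],"gripper":1},{"linear":[12,-1,133],"rotation":[0,-0.698,-0.005],"gripper":1},{"linear":[12,-1,133],"rotation":[0,-0.698,-0.005],"gripper":1}]'

```text
clock: 3.1
tool_pos: [0.5563, 0.2458, 0.118]
tcp_rot: [0.079, 0.914, 0.221, -0.331]
ft_force: [-0.1, -0.7, 1.1]
finger_gap: 0.0856
gripper_force: 0.0
```

```bash
python3 - <<'E'
from h import *
Rg=Rt(27.5,-40); p,R,s=cur(); print(p.round(4),s['joint_pos'].round(3),s['finger_gap'])
delta([.5557,.2498,.0167],Rg)
E
```

```text
[0.5563 0.2458 0.118 ] [ 0.298  0.923  0.875 -0.124  2.029  1.379] 0.08563717661815906
lin mm [65.9 -3.7 76.9] rot [-0.0051 -0.0025 -0.0038]
```

Emit:
step_arm --commands '[{"linear":[22,-3.5,26],"rotation":[0,0,0],"gripper":1},{"linear":[44,-3.5,52],"rotation":[0,0,0],"gripper":1},{"linear":[66,-3.5,77],"rotation":[0,0,0],"gripper":1},{"linear":[66,-3.5,77],"rotation":[0,0,0],"gripper":1},{"linear":[66,-3.5,77],"rotation":[0,0,0],"gripper":1}]'

```text
clock: 3.52
tool_pos: [0.5543, 0.2502, 0.0172]
tcp_rot: [0.08, 0.913, 0.221, -0.333]
ft_force: [0.6, -0.9, 0.6]
finger_gap: 0.0855
gripper_force: 0.0
```

Emit:
step_arm --commands '[{"linear":[0,0,0],"rotation":[0,0,0],"gripper":0.3},{"linear":[0,0,0],"rotation":[0,0,0],"gripper":0.3},{"linear":[0,0,0],"rotation":[0,0,0],"gripper":0.3},{"linear":[0,0,0],"rotation":[0,0,0],"gripper":0.3},{"linear":[0,0,0],"rotation":[0,0,0],"gripper":0.3},{"linear":[0,0,0],"rotation":[0,0,0],"gripper":0.3},{"linear":[0,0,0],"rotation":[0,0,0],"gripper":0.3},{"linear":[0,0,0],"rotation":[0,0,0],"gripper":0.3}]' --squeeze 50

```text
clock: 4.18
tool_pos: [0.5566, 0.2514, 0.0189]
tcp_rot: [0.08, 0.914, 0.222, -0.33]
ft_force: [3.0, 0.3, 7.9]
finger_gap: 0.0476
gripper_force: 52.5
```

```bash
python3 - <<'E'
from h import *
p,R,s=cur(); print(p.round(4),s['joint_pos'].round(3),s['ft_force'].round(1),s['wrist_torque'].round(2))
# lift straight up and shift outwards, tilt to +50
Rg=Rt(27.5,-40)
d=R.T@np.array([0,0,.10]); print('up100',(d*1e3).round(1))
# relative position of mill to tool, assumption grasp at measured place
a=np.radians(27.5); ax=np.array([np.cos(a),np.sin(a),0]); foot=np.array([.5575,.2507,.024])-.05*ax
print('foot in tool',(R.T@(foot-p)*1e3).round(1),'axis',(R.T@ax).round(3))
E
```

```text
[0.5566 0.2514 0.0189] [ 0.305  1.018  0.925 -0.114  1.883  1.404] [3.  0.3 7.9] [-0.07  0.03  0.04]
up100 [-63.9  -0.1 -76.9]
foot in tool [-41.3   1.2  27.7] axis [ 0.769 -0.005 -0.639]
```

Emit:
step_arm --commands '[{"linear":[-24,0,-29],"rotation":[0,0,0],"gripper":0.3},{"linear":[-48,0,-58],"rotation":[0,0,0],"gripper":0.3},{"linear":[-64,0,-77],"rotation":[0,0.1,0],"gripper":0.3},{"linear":[-64,0,-90],"rotation":[0,0.22,0],"gripper":0.3},{"linear":[-64,0,-100],"rotation":[0,0.34,0],"gripper":0.3},{"linear":[-64,0,-110],"rotation":[0,0.46,0],"gripper":0.3},{"linear":[-64,0,-110],"rotation":[0,0.58,0],"gripper":0.3},{"linear":[-64,0,-110],"rotation":[0,0.7,0],"gripper":0.3},{"linear":[-64,0,-110],"rotation":[0,0.82,0],"gripper":0.3},{"linear":[-64,0,-110],"rotation":[0,0.94,0],"gripper":0.3},{"linear":[-64,0,-110],"rotation":[0,1.06,0],"gripper":0.3},{"linear":[-64,0,-110],"rotation":[0,1.06,0],"gripper":0.3}]'

```text
clock: 5.18
tool_pos: [0.5649, 0.2586, 0.1367]
tcp_rot: [-0.044, 0.957, 0.231, 0.171]
ft_force: [-2.7, 0.2, -5.4]
finger_gap: 0.0475
gripper_force: 52.3
```

```bash
python3 - <<'E'
from h import *
p,R,s=cur(); print(p.round(4),s['joint_pos'].round(3),s['ft_force'].round(1),R[:,2].round(3), R[:,0].round(3))
delta(p+[.02,.01,0],Rt(27.5,50))
f=grab('side');cv2.imwrite('pics/s2.png',f['image'][120:420,100:500])
E
```

```text
[0.5649 0.2586 0.1367] [0.191 0.281 1.816 0.156 0.711 1.186] [-2.7  0.2 -5.4] [ 0.306  0.162 -0.938] [0.835 0.428 0.347]
lin mm [21.   0.3  7.7] rot [-0.0012  0.5188 -0.0065]
```

View pics/s2.png

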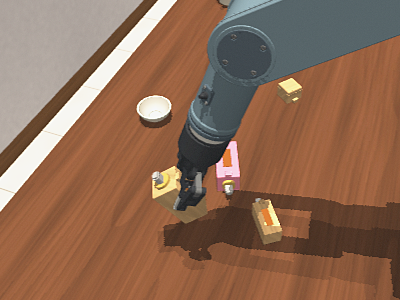

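The side view shows the mill held firmly with its spindle rising (about (158,178) in the crop). q5 is nearing its lower limit, so I'll fit the simple kinematics and choose a reachable standing place.

```bash
cat > kin.py <<'E'
from h import *
from scipy.optimize import least_squares
D=[([-1.4788,.2591,1.5356,0,1.348,-.2028],[.1598,-.5259,.2308]),
([-.6432,.1886,1.5787,0,1.3743,.6284],[.4715,-.2148,.2502]),
([.233,.3338,1.3861,.0009,1.4221,1.3293],[.5456,.2437,.2496]),
([.298,.923,.875,-.124,2.029,1.379],[.5563,.2458,.118]),
([.305,1.018,.925,-.114,1.883,1.404],[.5566,.2514,.0189]),
([.191,.281,1.816,.156,.711,1.186],[.5649,.2586,.1367])]
def rot(ax,t): return Ro.from_euler(ax,t).as_matrix()
def fk(q,P):
    d,h,a1,l2,l3,e,L=P
    A=rot('z',q[0]); B=A@rot('y',q[1]); Cc=B@rot('y',q[2]); W=Cc@rot('z',q[3])@rot('y',q[4])
    p=A@[a1,d,h]+B@[0,0,l2]+Cc@[e,0,l3]+W@[0,0,L]
    return p,W@rot('z',-q[5]+0) if 0 else W
P0=[.11,.2,0,.4,.35,0,.25]
fit=least_squares(lambda P:np.concatenate([fk(q,P)[0]-p for q,p in D]),P0); P=fit.x
def ik(p,zt,q0):
    f=lambda q: np.r_[fk(q,P)[0]-p, .3*(fk(q,P)[1][:,2]-zt)]
    return least_squares(f,np.array(q0)[:5],bounds=([-3.1,-.9,.2,-1.2,.23],[3.1,2.05,2.55,4.3,2.7]))
if __name__=='__main__':
    print(P.round(4),abs(fit.fun).max())
    q0=[.19,.5,1.5,.1,.5]
    for yaw in (27.5,15):
     for tilt in (45,50,60,70):
      for rr in (.56,.62,.68,.74,.8,.86):
        Rg=Rt(yaw,tilt); b=np.radians(24.5); p=tcp([rr*np.cos(b),rr*np.sin(b),.062],Rg); 
        best=min((ik(p,Rg[:,2],s) for s in (q0,[.19,.5,1.5,3,.5])),key=lambda r:r.cost)
        print(yaw,tilt,rr,'err',np.sqrt(2*best.cost).round(4),best.x.round(2)) if best.cost<1e-5 else 0
E
python3 kin.py
```

```text
[ 1.109e-01  2.212e-01 -5.000e-04  5.338e-01  4.264e-01  5.940e-02
  3.538e-01] 0.00014256128822520697
27.5 45 0.56 err 0.0 [0.04 0.38 2.37 2.4  0.46]
27.5 45 0.62 err 0.0 [0.1  0.44 2.23 2.36 0.38]
27.5 45 0.68 err 0.0 [0.15 0.49 2.09 2.25 0.3 ]
27.5 45 0.74 err 0.0 [0.18 0.56 1.94 2.06 0.24]
27.5 50 0.56 err 0.0 [0.01 0.44 2.43 2.52 0.64]
27.5 50 0.62 err 0.0 [0.08 0.48 2.29 2.52 0.54]
27.5 50 0.68 err 0.0 [0.13 0.52 2.14 2.49 0.45]
27.5 50 0.74 err 0.0 [0.17 0.58 1.99 2.42 0.36]
27.5 50 0.8 err 0.0 [0.2  0.64 1.84 2.29 0.29]
27.5 50 0.86 err 0.0016 [0.22 0.7  1.69 2.05 0.23]
27.5 60 0.56 err 0.0 [-0.05  0.62  2.53  2.61  1.05]
27.5 60 0.62 err 0.0 [0.04 0.61 2.38 2.65 0.91]
27.5 60 0.68 err 0.0 [0.1  0.62 2.23 2.67 0.78]
27.5 60 0.74 err 0.0 [0.15 0.65 2.09 2.67 0.67]
27.5 60 0.8 err 0.0 [0.18 0.7  1.94 2.65 0.57]
27.5 60 0.86 err 0.0 [0.21 0.75 1.78 2.6  0.48]
27.5 70 0.62 err 0.0 [0.   0.79 2.43 2.68 1.29]
27.5 70 0.68 err 0.0 [0.07 0.76 2.29 2.72 1.14]
27.5 70 0.74 err 0.0 [0.13 0.77 2.14 2.74 1.  ]
27.5 70 0.8 err 0.0 [0.16 0.79 1.99 2.75 0.88]
27.5 70 0.86 err 0.0 [0.19 0.83 
[... 241 characters left out ...]
  0.49]
15 50 0.68 err 0.0 [0.27 0.53 2.13 3.15 0.39]
15 50 0.74 err 0.0 [0.29 0.58 1.98 3.2  0.3 ]
15 50 0.8 err 0.0037 [0.3  0.65 1.84 3.28 0.23]
15 60 0.56 err 0.0 [0.19 0.62 2.51 3.07 1.03]
15 60 0.62 err 0.0 [0.24 0.61 2.36 3.11 0.87]
15 60 0.68 err 0.0 [0.27 0.62 2.22 3.15 0.75]
15 60 0.74 err 0.0 [0.29 0.66 2.07 3.18 0.63]
15 60 0.8 err 0.0 [0.3  0.7  1.92 3.21 0.53]
15 60 0.86 err 0.0 [0.32 0.75 1.77 3.26 0.43]
15 70 0.56 err 0.0039 [0.2  0.85 2.55 3.09 1.48]
15 70 0.62 err 0.0 [0.23 0.78 2.41 3.11 1.28]
15 70 0.68 err 0.0 [0.27 0.76 2.27 3.15 1.11]
15 70 0.74 err 0.0 [0.29 0.77 2.12 3.17 0.97]
15 70 0.8 err 0.0 [0.31 0.79 1.98 3.2  0.85]
15 70 0.86 err 0.0 [0.32 0.83 1.82 3.22 0.74]
```

```bash
cat > path.py <<'E'
from kin import *
p,R,s=cur(); q=s['joint_pos']
W=fk(q,P)[1]; a=Ro.from_matrix(W.T@R).as_rotvec(); print('check',fk(q,P)[0]-p,a,q[5])
def full(q): 
    p_,W=fk(q,P); return p_,W@rot('z',q[5]+OFF)
OFF=a[2]-q[5]
q1c=fk(D[2][0],P)[1]; print('OFF',OFF)
b=np.radians(24.5); Rg=Rt(27.5,50); pg=tcp([.66*np.cos(b),.66*np.sin(b),.165],Rg)
r=ik(pg,Rg[:,2],[.12,.5,2.1,2.5,.5]); qg=np.r_[r.x,0]; Wg=fk(qg,P)[1]
q6=Ro.from_matrix(Wg.T@Rg).as_rotvec()[2]-OFF; q6=(q6+np.pi)%(2*np.pi)-np.pi; qg[5]=q6
print('goal',r.cost,qg.round(3),'from',q.round(3))
N=24; n0=0
for k in range(1,N+1):
    t=k/N; qq=q+(qg-q)*t; pp,RR=full(qq)
    if k in (N//2+1,): print('-- second call is relative to row 12'); 
    if k==1: p0,R0=p,R
    print(k,(R0.T@(pp-p0)*1e3).round().astype(int).tolist(),Ro.from_matrix(R0.T@RR).as_rotvec().round(3).tolist(),'z',pp[2].round(3),'tilt',np.degrees(np.arccos((-RR[2,2]))).round())
    if k==N//2: p0,R0=pp,RR
E
python3 path.py
```

```text
check [ 1.69974333e-05  2.49069410e-05 -2.41195052e-04] [-3.41859814e-16  2.86330533e-16  2.76024849e+00] 1.1894521654081813
OFF 1.5707963267948963
goal 2.6626447173957954e-19 [ 0.116  0.275  2.126  1.903  0.292 -0.586] from [0.191 0.285 1.805 0.153 0.719 1.189]
1 [3, -13, 3] [0.039, 0.023, -0.014] z 0.137 tilt 22.0
2 [7, -25, 4] [0.074, 0.049, -0.027] z 0.137 tilt 23.0
3 [11, -36, 6] [0.105, 0.076, -0.038] z 0.138 tilt 25.0
4 [16, -46, 6] [0.133, 0.106, -0.048] z 0.139 tilt 27.0
5 [21, -54, 6] [0.157, 0.136, -0.056] z 0.141 tilt 29.0
6 [27, -61, 6] [0.177, 0.167, -0.063] z 0.143 tilt 31.0
7 [32, -67, 5] [0.193, 0.199, -0.069] z 0.145 tilt 33.0
8 [38, -71, 4] [0.205, 0.231, -0.073] z 0.148 tilt 35.0
9 [43, -74, 3] [0.214, 0.263, -0.076] z 0.151 tilt 37.0
10 [49, -76, 2] [0.218, 0.295, -0.077] z 0.154 tilt 39.0
11 [54, -76, 1] [0.22, 0.325, -0.077] z 0.157 tilt 41.0
12 [58, -75, 0] [0.217, 0.355, -0.076] z 0.159 tilt 42.0
-- second call is relative to row 12
13 [4, 2, 0] [-0.007, 0.027, -0.002] z 0.162 tilt 44.0
14 [8, 6, 0] [-0.017, 0.053, -0.004] z 0.164 tilt 45.0
15 [10, 10, -1] [-0.029, 0.076, -0.005] z 0.165 tilt 46.0
16 [12, 15, -2] [-0.045, 0.097, -0.005] z 0.166 tilt 47.0
17 [13, 21, -3] [-0.063, 0.116, -0.005] z 0.167 tilt 48.0
18 [13, 28, -4] [-0.082, 0.132, -0.004] z 0.167 tilt 49.0
19 [12, 35, -6] [-0.104, 0.145, -0.003] z 0.166 tilt 49.0
20 [10, 42, -8] [-0.127, 0.154, -0.001] z 0.165 tilt 50.0
21 [6, 50, -9] [-0.152, 0.161, 0.002] z 0.163 tilt 50.0
22 [2, 59, -11] [-0.177, 0.165, 0.004] z 0.16 tilt 50.0
23 [-4, 67, -14] [-0.202, 0.165, 0.008] z 0.157 tilt 50.0
24 [-10, 75, -16] [-0.228, 0.162, 0.011] z 0.153 tilt 50.0
```

Emit:
step_arm --commands '[{"linear":[3,-13,3],"rotation":[0.039,0.023,-0.014],"gripper":0.3},{"linear":[7,-25,4],"rotation":[0.074,0.049,-0.027],"gripper":0.3},{"linear":[11,-36,6],"rotation":[0.105,0.076,-0.038],"gripper":0.3},{"linear":[16,-46,6],"rotation":[0.133,0.106,-0.048],"gripper":0.3},{"linear":[21,-54,6],"rotation":[0.157,0.136,-0.056],"gripper":0.3},{"linear":[27,-61,6],"rotation":[0.177,0.167,-0.063],"gripper":0.3},{"linear":[32,-67,5],"rotation":[0.193,0.199,-0.069],"gripper":0.3},{"linear":[38,-71,4],"rotation":[0.205,0.231,-0.073],"gripper":0.3},{"linear":[43,-74,3],"rotation":[0.214,0.263,-0.076],"gripper":0.3},{"linear":[49,-76,2],"rotation":[0.218,0.295,-0.077],"gripper":0.3},{"linear":[54,-76,1],"rotation":[0.22,0.325,-0.077],"gripper":0.3},{"linear":[58,-75,0],"rotation":[0.217,0.355,-0.076],"gripper":0.3}]'

```text
clock: 6.23
tool_pos: [0.5912, 0.3546, 0.1643]
tcp_rot: [-0.181, 0.889, 0.275, 0.317]
ft_force: [0.5, 0.6, -3.1]
finger_gap: 0.0477
gripper_force: 52.4
```

Emit:
step_arm --commands '[{"linear":[4,2,0],"rotation":[-0.007,0.027,-0.002],"gripper":0.3},{"linear":[8,6,0],"rotation":[-0.017,0.053,-0.004],"gripper":0.3},{"linear":[10,10,-1],"rotation":[-0.029,0.076,-0.005],"gripper":0.3},{"linear":[12,15,-2],"rotation":[-0.045,0.097,-0.005],"gripper":0.3},{"linear":[13,21,-3],"rotation":[-0.063,0.116,-0.005],"gripper":0.3},{"linear":[13,28,-4],"rotation":[-0.082,0.132,-0.004],"gripper":0.3},{"linear":[12,35,-6],"rotation":[-0.104,0.145,-0.003],"gripper":0.3},{"linear":[10,42,-8],"rotation":[-0.127,0.154,-0.001],"gripper":0.3},{"linear":[6,50,-9],"rotation":[-0.152,0.161,0.002],"gripper":0.3},{"linear":[2,59,-11],"rotation":[-0.177,0.165,0.004],"gripper":0.3},{"linear":[-4,67,-14],"rotation":[-0.202,0.165,0.008],"gripper":0.3},{"linear":[-10,75,-16],"rotation":[-0.228,0.162,0.011],"gripper":0.3}]'

```text
clock: 7.23
tool_pos: [0.6235, 0.2837, 0.1591]
tcp_rot: [-0.102, 0.876, 0.217, 0.418]
ft_force: [0.8, -0.4, -2.5]
finger_gap: 0.0472
gripper_force: 52.5
```

```bash
python3 - <<'E'
from h import *
p,R,s=cur(); print(p.round(4),s['joint_pos'].round(3),s['ft_force'].round(1),R.round(3).tolist())
delta(p,Rt(27.5,50))
# predicted mill: foot in tool [-41.3,1.2,27.7], axis [.769,-.005,-.639]
print('foot',p+R@np.array([-.0413,.0012,.0277]),'axis',R@[.769,-.005,-.639])
f=grab('side');cv2.imwrite('pics/s3.png',f['image'][60:360,100:500])
E
```

```text
[0.6235 0.2837 0.1591] [ 0.118  0.283  2.109  1.925  0.299 -0.608] [ 0.8 -0.4 -2.5] [[0.557, 0.465, 0.689], [0.295, -0.885, 0.359], [0.777, 0.003, -0.63]]
lin mm [0. 0. 0.] rot [-0.0008 -0.0169  0.0042]
foot [0.62017074 0.28044082 0.10961638] axis [-0.01430839  0.00124535  0.99975033]
```

View pics/s3.png

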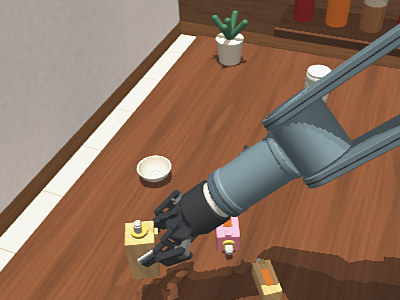

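The mill is held upright, with its spindle at about (138,225) in the crop. Lowering it now.

Emit:
step_arm --commands '[{"linear":[-26,0,21],"rotation":[0,-0.015,0.004],"gripper":0.3},{"linear":[-52,0,42],"rotation":[0,-0.015,0.004],"gripper":0.3},{"linear":[-71,0,57.5],"rotation":[0,-0.015,0.004],"gripper":0.3},{"linear":[-78,0,63],"rotation":[0,-0.015,0.004],"gripper":0.3},{"linear":[-78,0,63],"rotation":[0,-0.015,0.004],"gripper":0.3},{"linear":[-78,0,63],"rotation":[0,-0.015,0.004],"gripper":0.3},{"linear":[-78,0,63],"rotation":[0,-0.015,0.004],"gripper":0.3}]'

```text
clock: 7.87
tool_pos: [0.6215, 0.2822, 0.0582]
tcp_rot: [-0.1, 0.88, 0.215, 0.411]
ft_force: [0.4, 1.3, -3.6]
finger_gap: 0.0475
gripper_force: 52.5
```

```bash
python3 - <<'E'
from h import *
p,R,s=cur(); print(p.round(4),s['joint_pos'].round(3),s['ft_force'].round(1),s['wrist_torque'].round(2))
delta(p-[0,0,.01],Rt(27.5,50))
f=grab('top'); P=sq(f,.09,.125,(.56,.70,.2,.36),'top'); 
C=cloud(f)
for n in('top','side'):
    f=grab(n);C=cloud(f);m=(abs(C[...,0]-.625)<.035)&(abs(C[...,1]-.285)<.035)&(C[...,2]>.095)&(C[...,2]<.118); Q=C[m]
    A=np.c_[Q[:,:2]-Q[:,:2].mean(0),np.ones(len(Q))]; print(n,len(Q),np.linalg.lstsq(A,Q[:,2],rcond=None)[0],Q.mean(0))
E
```

```text
[0.6215 0.2822 0.0582] [ 0.119  0.496  2.168  2.472  0.45  -1.189] [ 0.4  1.3 -3.6] [-0.36  0.68 -0.04]
lin mm [-7.7 -0.   6.4] rot [ 0.0007  0.     -0.0004]
top 682 z 0.1084 rect [6.027e+02 2.583e+02 8.500e+01 1.148e+02 1.000e-01]
top 322 [-0.02364905  0.01113066  0.10849705] [0.61468664 0.27824256 0.10849705]
side 612 [ 0.03505113 -0.10311005  0.10851511] [0.61229039 0.28536468 0.10851511]
```

Emit:
step_arm --commands '[{"linear":[-3.1,0,2.5],"rotation":[0,0,0],"gripper":0.3},{"linear":[-5.4,0,4.5],"rotation":[0,0,0],"gripper":0.3},{"linear":[-5.9,0,4.9],"rotation":[0,0,0],"gripper":0.3},{"linear":[-5.9,0,4.9],"rotation":[0,0,0],"gripper":0.3}]'

```text
clock: 8.35
tool_pos: [0.6193, 0.2811, 0.0497]
tcp_rot: [-0.1, 0.881, 0.214, 0.41]
ft_force: [-3.8, -2.1, 4.7]
finger_gap: 0.0474
gripper_force: 53.7
```

Emit:
step_arm --commands '[{"linear":[-0.8,0,0.6],"rotation":[0,0,0],"gripper":0.3},{"linear":[-0.8,0,0.6],"rotation":[0,0,0],"gripper":0.3},{"linear":[-0.8,0,0.6],"rotation":[0,0,0],"gripper":0.3}]'

```text
clock: 8.6
tool_pos: [0.6195, 0.2812, 0.0497]
tcp_rot: [-0.1, 0.881, 0.214, 0.41]
ft_force: [-7.6, -3.7, 11.4]
finger_gap: 0.0479
gripper_force: 54.2
```

Emit:
step_arm --commands '[{"linear":[0,0,0],"rotation":[0,0,0],"gripper":0.65},{"linear":[0,0,0],"rotation":[0,0,0],"gripper":1},{"linear":[0,0,0],"rotation":[0,0,0],"gripper":1},{"linear":[0,0,0],"rotation":[0,0,0],"gripper":1},{"linear":[0,0,0],"rotation":[0,0,0],"gripper":1}]'

```text
clock: 9.02
tool_pos: [0.6187, 0.281, 0.0472]
tcp_rot: [-0.1, 0.882, 0.215, 0.408]
ft_force: [0.1, -0.5, -0.4]
finger_gap: 0.0853
gripper_force: 0.0
```

Emit:
step_arm --commands '[{"linear":[0,0,-20],"rotation":[0,0,0],"gripper":1},{"linear":[0,0,-50],"rotation":[0,0,0],"gripper":1},{"linear":[0,0,-90],"rotation":[0,0,0],"gripper":1},{"linear":[0,0,-130],"rotation":[0,0,0],"gripper":1},{"linear":[0,0,-160],"rotation":[0,0,0],"gripper":1},{"linear":[0,0,-160],"rotation":[0,0,0],"gripper":1},{"linear":[0,0,-160],"rotation":[0,0,0],"gripper":1},{"linear":[0,0,-160],"rotation":[0,0,0],"gripper":1}]'

```text
clock: 9.68
tool_pos: [0.5112, 0.2246, 0.1514]
tcp_rot: [-0.099, 0.881, 0.214, 0.409]
ft_force: [-0.1, -0.3, -0.9]
finger_gap: 0.0853
gripper_force: 0.0
```

```bash
python3 - <<'E'
from h import *
p,R,s=cur(); print(p.round(4),s['joint_pos'].round(3),s['ft_force'].round(1))
for n in('wrist','top','side'):
    f=grab(n); b=(.56,.69,.21,.36)
    sq(f,.094,.104,b,n+' face'); P=sq(f,.116,.13,b,n+' spindle')
    if P is not None: print(P.mean(0))
    if n=='wrist': cv2.imwrite('pics/w4.png',f['image'])
E
```

```text
[0.5112 0.2246 0.1514] [-0.038  0.1    2.382  1.901  0.409 -0.708] [-0.1 -0.3 -0.9]
wrist face 3489 z 0.1008 rect [611.8 277.1  55.6  48.   27.3]
wrist spindle 549 z 0.1226 rect [614.7 278.4  12.1  15.7  25.2]
[0.61308737 0.2777049  0.12228443]
top face 264 z 0.0995 rect [610.1 277.8  53.5  48.   25.6]
top spindle 28 z 0.1225 rect [614.3 278.7  13.2  13.7   4.6]
[0.61344429 0.27922958 0.12224432]
side face 481 z 0.0998 rect [610.7 278.   53.2  49.7  27.4]
side spindle 60 z 0.1223 rect [614.5 279.4  11.2  17.7  25.2]
[0.61329699 0.28057542 0.12169895]
```

View pics/w4.png

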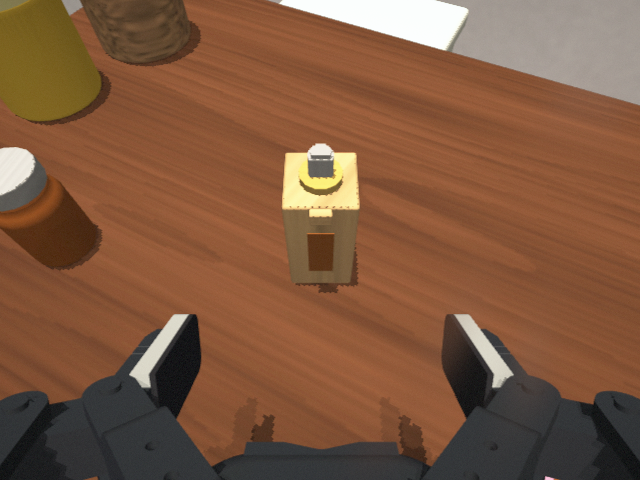

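The wrist view shows the mill standing upright at about (320,215) px, with its lug and window toward the robot and the spindle's flat at (320,163). Now a path back to the head with the wrist unflipped.

```bash
cat > path2.py <<'E'
from kin import *
OFF=np.pi/2
def full(q): 
    p_,W=fk(q,P); return p_,W@rot('z',q[5]+OFF)
def plan(pg,Rg,seed,N):
    p,R,s=cur(); q=s['joint_pos']
    r=ik(pg,Rg[:,2],seed); qg=np.r_[r.x,0]
    q6=Ro.from_matrix(fk(qg,P)[1].T@Rg).as_rotvec()[2]-OFF; qg[5]=(q6+np.pi)%(2*np.pi)-np.pi
    print('goal',r.cost,qg.round(3)); Rp=R;pl=p;p0,R0=p,R
    for k in range(1,N+1):
        pp,RR=full(q+(qg-q)*k/N)
        print((R0.T@(pp-p0)*1e3).round().astype(int).tolist(),Ro.from_matrix(R0.T@RR).as_rotvec().round(3).tolist(),pp.round(3),'st',round(np.linalg.norm(pp-pl)*1e3),np.degrees(Ro.from_matrix(Rp.T@RR).magnitude()).round(1))
        Rp,pl=RR,pp
        if k%12==0: p0,R0=pp,RR; print('--')
E
python3 - <<'E'
from path2 import *
plan(np.array([.474,-.2185,.14]),Rt(-39),[-.64,.19,1.58,0,1.37],24)
E
```

```text
goal 1.676100933273964e-19 [-0.646  0.29   1.731 -0.     1.121  1.606]
[12, 7, 5] [0.018, 0.01, 0.033] [0.524 0.224 0.156] st 14 2.2
[22, 14, 8] [0.037, 0.014, 0.066] [0.535 0.222 0.161] st 13 2.2
[30, 21, 11] [0.055, 0.013, 0.099] [0.545 0.219 0.165] st 11 2.2
[36, 29, 13] [0.073, 0.007, 0.133] [0.554 0.214 0.169] st 10 2.2
[40, 38, 15] [0.089, -0.004, 0.167] [0.562 0.208 0.171] st 10 2.3
[42, 47, 16] [0.104, -0.021, 0.202] [0.568 0.201 0.172] st 10 2.4
[43, 57, 16] [0.116, -0.043, 0.238] [0.573 0.192 0.172] st 10 2.5
[41, 68, 16] [0.125, -0.069, 0.275] [0.577 0.182 0.171] st 11 2.7
[37, 80, 15] [0.13, -0.1, 0.314] [0.579 0.17  0.169] st 13 2.8
[32, 93, 13] [0.131, -0.136, 0.354] [0.581 0.156 0.166] st 14 3.0
[25, 108, 10] [0.127, -0.174, 0.395] [0.581 0.14  0.162] st 16 3.3
[16, 123, 6] [0.118, -0.217, 0.438] [0.58  0.123 0.158] st 18 3.5
--
[-4, 19, -6] [-0.018, -0.038, 0.049] [0.578 0.103 0.154] st 20 3.7
[-8, 39, -13] [-0.042, -0.077, 0.101] [0.575 0.082 0.15 ] st 22 4.0
[-14, 61, -22] [-0.072, -0.116, 0.155] [0.571 0.059 0.145] st 24 4.2
[-20, 84, -32] [-0.109, -0.155, 0.212] [0.565 0.034 0.141] st 26 4.5
[-28, 108, -44] [-0.151, -0.192, 0.272] [0.559 0.007 0.137] st 28 4.7
[-36, 133, -57] [-0.199, -0.228, 0.335] [ 0.55  -0.022  0.134] st 30 5.0
[-44, 159, -73] [-0.253, -0.262, 0.4] [ 0.541 -0.052  0.132] st 32 5.2
[-53, 186, -91] [-0.312, -0.292, 0.467] [ 0.53  -0.083  0.131] st 33 5.4
[-63, 213, -110] [-0.378, -0.319, 0.536] [ 0.518 -0.116  0.131] st 35 5.7
[-73, 240, -132] [-0.449, -0.343, 0.608] [ 0.505 -0.149  0.132] st 36 5.9
[-84, 267, -156] [-0.525, -0.362, 0.681] [ 0.49  -0.184  0.135] st 38 6.2
[-94, 293, -183] [-0.607, -0.376, 0.756] [ 0.474 -0.219  0.14 ] st 39 6.4
--
```

Emit:
step_arm --commands '[{"linear":[12,7,5],"rotation":[0.018,0.01,0.033],"gripper":1},{"linear":[22,14,8],"rotation":[0.037,0.014,0.066],"gripper":1},{"linear":[30,21,11],"rotation":[0.055,0.013,0.099],"gripper":1},{"linear":[36,29,13],"rotation":[0.073,0.007,0.133],"gripper":1},{"linear":[40,38,15],"rotation":[0.089,-0.004,0.167],"gripper":1},{"linear":[42,47,16],"rotation":[0.104,-0.021,0.202],"gripper":1},{"linear":[43,57,16],"rotation":[0.116,-0.043,0.238],"gripper":1},{"linear":[41,68,16],"rotation":[0.125,-0.069,0.275],"gripper":1},{"linear":[37,80,15],"rotation":[0.13,-0.1,0.314],"gripper":1},{"linear":[32,93,13],"rotation":[0.131,-0.136,0.354],"gripper":1},{"linear":[25,108,10],"rotation":[0.127,-0.174,0.395],"gripper":1},{"linear":[16,123,6],"rotation":[0.118,-0.217,0.438],"gripper":1}]'

```text
clock: 10.83
tool_pos: [0.5804, 0.1221, 0.1575]
tcp_rot: [-0.214, 0.939, 0.05, 0.264]
ft_force: [0.2, 0.9, -0.5]
finger_gap: 0.0853
gripper_force: 0.0
```

Emit:
step_arm --commands '[{"linear":[-4,19,-6],"rotation":[-0.018,-0.038,0.049],"gripper":1},{"linear":[-8,39,-13],"rotation":[-0.042,-0.077,0.101],"gripper":1},{"linear":[-14,61,-22],"rotation":[-0.072,-0.116,0.155],"gripper":1},{"linear":[-20,84,-32],"rotation":[-0.109,-0.155,0.212],"gripper":1},{"linear":[-28,108,-44],"rotation":[-0.151,-0.192,0.272],"gripper":1},{"linear":[-36,133,-57],"rotation":[-0.199,-0.228,0.335],"gripper":1},{"linear":[-44,159,-73],"rotation":[-0.253,-0.262,0.4],"gripper":1},{"linear":[-53,186,-91],"rotation":[-0.312,-0.292,0.467],"gripper":1},{"linear":[-63,213,-110],"rotation":[-0.378,-0.319,0.536],"gripper":1},{"linear":[-73,240,-132],"rotation":[-0.449,-0.343,0.608],"gripper":1},{"linear":[-84,267,-156],"rotation":[-0.525,-0.362,0.681],"gripper":1},{"linear":[-94,293,-183],"rotation":[-0.607,-0.376,0.756],"gripper":1}]'

```text
clock: 11.83
tool_pos: [0.4734, -0.2197, 0.1392]
tcp_rot: [0.0, 0.942, -0.335, -0.002]
ft_force: [0.1, 0.9, -0.4]
finger_gap: 0.0853
gripper_force: 0.0
```

```bash
python3 - <<'E'
from h import *
p,R,s=cur(); print(p.round(4),s['joint_pos'].round(3),s['ft_force'].round(1))
f=grab('wrist'); b=(.42,.53,-.27,-.17)
sq(f,.032,.044,b,'head')
delta([.474,-.2185,.024+.001],Rt(-39))
E
```

```text
[ 0.4734 -0.2197  0.1392] [-0.647  0.293  1.729 -0.002  1.123  1.608] [ 0.1  0.9 -0.4]
head 4833 z 0.0385 rect [ 474.8 -219.5   44.1   43.5   50.5]
lin mm [ -3.7  -6.9 115.8] rot [ 0.0092 -0.0007 -0.0089]
```

```bash
python3 - <<'E'
from h import *
delta([.4746,-.2193,.007],Rt(-39.4))
E
```

```text
lin mm [ -2.8  -6.9 133.8] rot [ 0.0092 -0.0007 -0.0019]
```

```bash
python3 - <<'E'
from h import *
p,R,s=cur(); print(p,R.round(4),s['clock'],s['tcp_rot'],s['joint_pos'],s['joint_velocities'].round(3))
delta([.4746,-.2193,.007],Rt(-39.4))
E
```

```text
[ 0.47310256 -0.22535111  0.14084879] [[ 7.715e-01 -6.362e-01 -5.300e-03]
 [-6.362e-01 -7.715e-01 -7.600e-03]
 [ 7.000e-04  9.200e-03 -1.000e+00]] 11.8833 [ 0.00445918  0.94113391 -0.33800237 -0.00121932] [-0.6511909   0.29350153  1.72381432 -0.01024456  1.12393234  1.61362569] [ 0.024 -0.016  0.024  0.17  -0.066 -0.211]
lin mm [ -2.8  -6.9 133.8] rot [ 0.0092 -0.0007 -0.0019]
```

Emit:
step_arm --commands '[{"linear":[1,0,0],"rotation":[0,0,0.006],"gripper":1},{"linear":[1,0,0],"rotation":[0,0,0.006],"gripper":1},{"linear":[1,0,35],"rotation":[0,0,0.006],"gripper":1},{"linear":[1,0,70],"rotation":[0,0,0.006],"gripper":1},{"linear":[1,0,100],"rotation":[0,0,0.006],"gripper":1},{"linear":[1,0,120],"rotation":[0,0,0.006],"gripper":1},{"linear":[1,0,131],"rotation":[0,0,0.006],"gripper":1},{"linear":[1,0,132.5],"rotation":[0,0,0.006],"gripper":1},{"linear":[1,0,132.5],"rotation":[0,0,0.006],"gripper":1},{"linear":[1,0,132.5],"rotation":[0,0,0.006],"gripper":1}]'

```text
clock: 12.72
tool_pos: [0.4754, -0.2192, 0.0088]
tcp_rot: [-0.0, 0.942, -0.336, 0.001]
ft_force: [1.2, 0.1, -0.1]
finger_gap: 0.0853
gripper_force: 0.0
```

```bash
python3 - <<'E'
from h import *
p,R,s=cur(); print(p.round(4),s['ft_force'].round(1),s['joint_velocities'].round(3))
delta([.4746,-.2193,.007],Rt(-39.4))
E
```

```text
[ 0.4754 -0.2192  0.0088] [ 1.2  0.1 -0.1] [-0.003 -0.018 -0.012 -0.005 -0.     0.001]
lin mm [-0.5  0.6  1.8] rot [-0.0008 -0.0012  0.0027]
```

Emit:
step_arm --commands '[{"linear":[0,0,0],"rotation":[0,0,0],"gripper":0.3},{"linear":[0,0,0],"rotation":[0,0,0],"gripper":0.3},{"linear":[0,0,0],"rotation":[0,0,0],"gripper":0.3},{"linear":[0,0,0],"rotation":[0,0,0],"gripper":0.3},{"linear":[0,0,0],"rotation":[0,0,0],"gripper":0.3},{"linear":[0,0,0],"rotation":[0,0,0],"gripper":0.3},{"linear":[0,0,0],"rotation":[0,0,0],"gripper":0.3},{"linear":[0,0,0],"rotation":[0,0,0],"gripper":0.3}]' --squeeze 70

```text
clock: 13.38
tool_pos: [0.4755, -0.2203, 0.0097]
tcp_rot: [0.0, 0.942, -0.336, 0.002]
ft_force: [-0.3, 0.4, 6.1]
finger_gap: 0.0429
gripper_force: 72.0
```

```bash
python3 - <<'E'
from h import *
p,R,s=cur(); print(p.round(4),s['ft_force'].round(1),s['joint_velocities'].round(3),s['joint_pos'].round(3))
f=grab('wrist'); sq(f,.030,.042,(.42,.53,-.27,-.17),'head')
f=grab('side'); sq(f,.030,.042,(.42,.53,-.27,-.17),'head')
delta(p+[0,0,.2],R)
E
```

```text
[ 0.4755 -0.2203  0.0097] [-0.3  0.4  6.1] [ 0.002 -0.001  0.     0.001 -0.    -0.001] [-0.647  0.468  1.855  0.     0.816  1.61 ]
head 18583 z 0.0386 rect [ 474.7 -219.7   70.5   44.3   51. ]
head 224 z 0.0378 rect [ 469.3 -217.7   69.8   41.1   64.7]
lin mm [   0.7   -0.  -200. ] rot [ 0.     -0.      0.0001]
```

Emit:
step_arm --commands '[{"linear":[0,0,-35],"rotation":[0,0,0],"gripper":0.3},{"linear":[0,0,-75],"rotation":[0,0,0],"gripper":0.3},{"linear":[0,0,-115],"rotation":[0,0,0],"gripper":0.3},{"linear":[-15,-25,-145],"rotation":[0,0,-0.1],"gripper":0.3},{"linear":[-33,-55,-165],"rotation":[0,0,-0.2],"gripper":0.3},{"linear":[-51,-85,-185],"rotation":[0,0,-0.3],"gripper":0.3},{"linear":[-70,-117,-205],"rotation":[0,0,-0.4],"gripper":0.3},{"linear":[-89,-149,-220],"rotation":[0,0,-0.5],"gripper":0.3},{"linear":[-109,-182,-230],"rotation":[0,0,-0.6],"gripper":0.3},{"linear":[-129,-215,-230],"rotation":[0,0,-0.7],"gripper":0.3},{"linear":[-149,-248,-230],"rotation":[0,0,-0.8],"gripper":0.3},{"linear":[-169,-281,-230],"rotation":[0,0,-0.9],"gripper":0.3}]'

```text
clock: 14.48
tool_pos: [0.5216, 0.1068, 0.2389]
tcp_rot: [0.0, 0.994, 0.109, 0.001]
ft_force: [0.5, -0.2, -1.0]
finger_gap: 0.0425
gripper_force: 71.1
```

```bash
python3 - <<'E'
from h import *
p,R,s=cur(); print(p.round(4),np.degrees(np.arctan2(R[1,0],R[0,0])))
R0=Rt(-39.26); pc=np.array([.4755,-.2203,.0097])+R0@np.array([-.169,-.281,-.230]); Rc=R0@Ro.from_rotvec([0,0,-.9]).as_matrix()
print('cmd',pc,(Rc.T@(np.array([.542,.242,.24])-pc)*1e3).round(1),Ro.from_matrix(Rc.T@Rt(27.3)).as_rotvec())
E
```

```text
[0.5216 0.1068 0.2389] 12.53906768709161
cmd [0.52247448 0.10422334 0.2397    ] [  48.4 -130.4   -0.3] [ 0.          0.         -0.26169115]
```

Emit:
step_arm --commands '[{"linear":[14,-37,0],"rotation":[0,0,-0.1],"gripper":0.3},{"linear":[28,-75,0],"rotation":[0,0,-0.2],"gripper":0.3},{"linear":[41,-110,0],"rotation":[0,0,-0.262],"gripper":0.3},{"linear":[48,-130,0],"rotation":[0,0,-0.262],"gripper":0.3},{"linear":[48,-130,0],"rotation":[0,0,-0.262],"gripper":0.3},{"linear":[48,-130,0],"rotation":[0,0,-0.262],"gripper":0.3},{"linear":[48,-130,0],"rotation":[0,0,-0.262],"gripper":0.3},{"linear":[48,-130,0],"rotation":[0,0,-0.262],"gripper":0.3}]'

```text
clock: 15.15
tool_pos: [0.541, 0.2409, 0.2383]
tcp_rot: [0.001, 0.972, 0.235, 0.0]
ft_force: [-0.3, -0.1, 0.2]
finger_gap: 0.0431
gripper_force: 71.3
```

```bash
python3 - <<'E'
from h import *
p,R,s=cur(); print(p.round(4),np.degrees(np.arctan2(R[1,0],R[0,0])),s['joint_velocities'].round(3))
f=grab('wrist'); b=(.55,.69,.21,.36)
sq(f,.094,.104,b,'face'); P=sq(f,.116,.13,b,'spindle'); print(None if P is None else P.mean(0))
C=cloud(f); T=(C-p)@R
m=(abs(T[...,0])<.05)&(abs(T[...,1])<.021)&(T[...,2]<-.022)&(T[...,2]>-.034); Q=T[m]
if len(Q): print('head top in tool',len(Q),Q.min(0),Q.max(0),np.percentile(Q[:,0],[1,5,50,95,99]))
cv2.imwrite('pics/w5.png',f['image'])
E
```

```text
[0.541  0.2409 0.2383] 27.197233114136203 [-0.01  -0.004 -0.001  0.001 -0.     0.   ]
face 4383 z 0.1006 rect [612.  277.1  53.6  48.   27.3]
spindle 501 z 0.1241 rect [616.3 279.   11.8  15.5  27.1]
[0.61565389 0.27894746 0.1236207 ]
head top in tool 16511 [-0.02363888 -0.0209997  -0.03399531] [ 0.02119196  0.02099739 -0.02201931] [-0.02194013 -0.01939343  0.00227734  0.01997436  0.02048653]
```

View pics/w5.png

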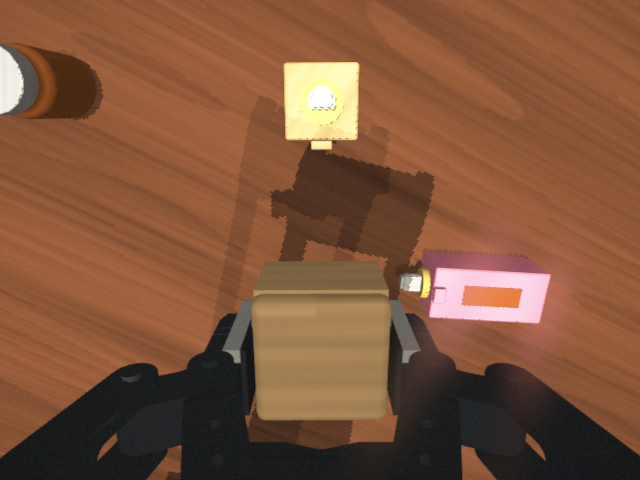

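The wrist view shows the head squarely in the grip, its centre near column 321. The mill's top is at (321,102), with its lug at (321,146) facing the robot and its axis nearly on the same column.

```bash
python3 - <<'E'
from h import *
p,R,s=cur(); f=grab('wrist'); C=cloud(f); T=(C-p)@R
m=(abs(T[...,0])<.015)&(abs(T[...,1])<.03)&(T[...,2]<-.026)&(T[...,2]>-.034); Q=T[m]; print(np.median(Q[:,2]),Q[:,1].min(),Q[:,1].max(),np.percentile(Q[:,1],[1,99]))
M=np.array([.6146,.2784,0]); Rg=Rt(27.3); pg=M-Rg@np.array([-.0013,0,0]); pg[2]=.145
print(pg); delta(pg,Rg)
E
```

```text
-0.02898537590256007 -0.029971421987852853 0.028409124090337825 [-0.02536131  0.02561017]
[0.6157552  0.27899624 0.145     ]
lin mm [83.7 -0.  93.6] rot [ 0.0012 -0.0006 -0.0023]
```

Emit:
step_arm --commands '[{"linear":[28,0,0],"rotation":[0,0,-0.002],"gripper":0.3},{"linear":[60,0,0],"rotation":[0,0,-0.002],"gripper":0.3},{"linear":[83.7,0,0],"rotation":[0,0,-0.002],"gripper":0.3},{"linear":[83.7,0,25],"rotation":[0,0,-0.002],"gripper":0.3},{"linear":[83.7,0,55],"rotation":[0,0,-0.002],"gripper":0.3},{"linear":[83.7,0,80],"rotation":[0,0,-0.002],"gripper":0.3},{"linear":[83.7,0,93],"rotation":[0,0,-0.002],"gripper":0.3},{"linear":[83.7,0,93],"rotation":[0,0,-0.002],"gripper":0.3},{"linear":[83.7,0,93],"rotation":[0,0,-0.002],"gripper":0.3},{"linear":[83.7,0,93],"rotation":[0,0,-0.002],"gripper":0.3}]'

```text
clock: 16.08
tool_pos: [0.6167, 0.28, 0.1471]
tcp_rot: [0.0, 0.972, 0.236, 0.002]
ft_force: [-0.1, 0.1, -0.7]
finger_gap: 0.0428
gripper_force: 71.4
```

```bash
python3 - <<'E'
from h import *
p,R,s=cur(); print(p.round(4),s['ft_force'].round(1),s['joint_velocities'].round(3),s['joint_pos'].round(2))
delta([.6157,.2790,.125],Rt(27.3))
f=grab('side'); 
cv2.imwrite('pics/s6.png',cv2.resize(f['image'][180:400,180:400],(600,600)))
E
```

```text
[0.6167 0.28   0.1471] [-0.1  0.1 -0.7] [ 0.006 -0.012 -0.013  0.001 -0.     0.   ] [ 0.26  0.54  1.32 -0.    1.28  1.36]
lin mm [-1.4  0.4 22.1] rot [ 0.0015 -0.0031  0.0007]
```

View pics/s6.png

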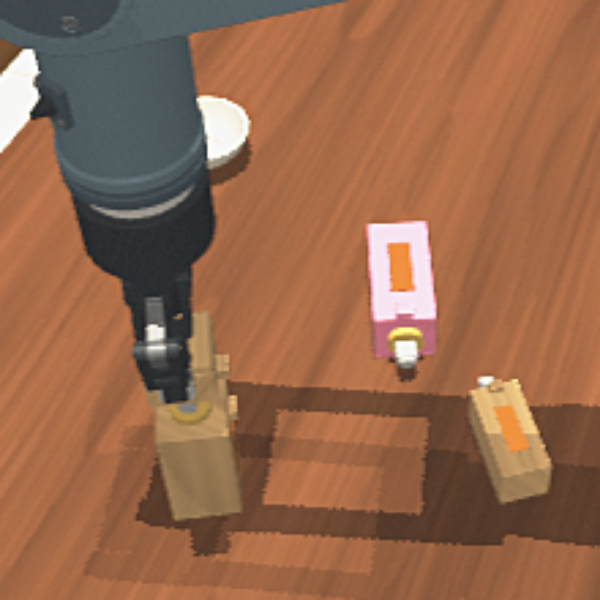

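The side view shows the head over the spindle. Both lugs (head (220,363), mill (232,405)) point toward the robot. Descending gently.

Emit:
step_arm --commands '[{"linear":[-0.9,0.3,4],"rotation":[0,0,0],"gripper":0.3},{"linear":[-0.9,0.3,8],"rotation":[0,0,0],"gripper":0.3},{"linear":[-0.9,0.3,11],"rotation":[0,0,0],"gripper":0.3},{"linear":[-0.9,0.3,14],"rotation":[0,0,0],"gripper":0.3},{"linear":[-0.9,0.3,16],"rotation":[0,0,0],"gripper":0.3},{"linear":[-0.9,0.3,16],"rotation":[0,0,0],"gripper":0.3},{"linear":[-0.9,0.3,16],"rotation":[0,0,0],"gripper":0.3}]'

```text
clock: 16.72
tool_pos: [0.6149, 0.2797, 0.1292]
tcp_rot: [0.0, 0.972, 0.237, 0.0]
ft_force: [0.4, 0.4, -1.3]
finger_gap: 0.0429
gripper_force: 71.7
```

Emit:
step_arm --commands '[{"linear":[0.4,0,2],"rotation":[0,0,0],"gripper":0.3},{"linear":[0.4,0,4],"rotation":[0,0,0],"gripper":0.3},{"linear":[0.4,0,6],"rotation":[0,0,0],"gripper":0.3},{"linear":[0.4,0,8],"rotation":[0,0,0],"gripper":0.3},{"linear":[0.4,0,10],"rotation":[0,0,0],"gripper":0.3},{"linear":[0.4,0,10],"rotation":[0,0,0],"gripper":0.3}]'

```text
clock: 17.22
tool_pos: [0.6151, 0.2799, 0.1189]
tcp_rot: [0.0, 0.972, 0.237, 0.0]
ft_force: [0.9, -0.7, -1.1]
finger_gap: 0.0428
gripper_force: 71.7
```

Emit:
step_arm --commands '[{"linear":[0,0,2],"rotation":[0,0,0],"gripper":0.3},{"linear":[0,0,4],"rotation":[0,0,0],"gripper":0.3},{"linear":[0,0,6],"rotation":[0,0,0],"gripper":0.3},{"linear":[0,0,8],"rotation":[0,0,0],"gripper":0.3},{"linear":[0,0,8],"rotation":[0,0,0],"gripper":0.3},{"linear":[0,0,8],"rotation":[0,0,0],"gripper":0.3}]'

```text
clock: 17.72
tool_pos: [0.6156, 0.28, 0.112]
tcp_rot: [0.0, 0.972, 0.237, 0.001]
ft_force: [-0.3, -1.2, 4.3]
finger_gap: 0.0427
gripper_force: 72.0
```

Emit:
step_arm --commands '[{"linear":[0,0,1],"rotation":[0,0,0],"gripper":0.3},{"linear":[0,0,2],"rotation":[0,0,0],"gripper":0.3},{"linear":[0,0,2],"rotation":[0,0,0],"gripper":0.3},{"linear":[0,0,2],"rotation":[0,0,0],"gripper":0.3}]'

```text
clock: 18.05
tool_pos: [0.6156, 0.28, 0.1101]
tcp_rot: [0.0, 0.972, 0.237, 0.001]
ft_force: [-0.1, -0.4, 5.6]
finger_gap: 0.0433
gripper_force: 72.1
```

Emit:
step_arm --commands '[{"linear":[0,0,0.7],"rotation":[0,0,0],"gripper":0.3},{"linear":[0,0,1.4],"rotation":[0,0,0],"gripper":0.3},{"linear":[0,0,1.4],"rotation":[0,0,0],"gripper":0.3},{"linear":[0,0,1.4],"rotation":[0,0,0],"gripper":0.3}]' --squeeze 90

```text
clock: 18.38
tool_pos: [0.6157, 0.28, 0.1098]
tcp_rot: [0.0, 0.972, 0.237, 0.001]
ft_force: [-2.2, -1.8, 9.8]
finger_gap: 0.0425
gripper_force: 95.4
```

Emit:
step_arm --commands '[{"linear":[0,0,0.6],"rotation":[0,0,0],"gripper":0.3},{"linear":[0,0,0.6],"rotation":[0,0,0],"gripper":0.3},{"linear":[0,0,0.6],"rotation":[0,0,0],"gripper":0.3}]'

```text
clock: 18.63
tool_pos: [0.6158, 0.2801, 0.1098]
tcp_rot: [0.0, 0.972, 0.237, 0.002]
ft_force: [-2.9, -1.8, 13.4]
finger_gap: 0.0428
gripper_force: 95.7
```

Emit:
step_arm --commands '[{"linear":[0,0,1],"rotation":[0,0,0],"gripper":0.3},{"linear":[0,0,1],"rotation":[0,0,0],"gripper":0.3},{"linear":[0,0,1],"rotation":[0,0,0],"gripper":0.3},{"linear":[0,0,1],"rotation":[0,0,0],"gripper":0.3},{"linear":[0,0,1],"rotation":[0,0,0],"gripper":0.3},{"linear":[0,0,1],"rotation":[0,0,0],"gripper":0.3}]'

```text
clock: 19.13
tool_pos: [0.6159, 0.2801, 0.1098]
tcp_rot: [0.0, 0.972, 0.237, 0.002]
ft_force: [-4.3, -1.5, 18.2]
finger_gap: 0.0425
gripper_force: 96.3
```

```bash
python3 - <<'E'
from h import *
p,R,s=cur(); print(p.round(4),s['ft_force'].round(1),s['wrist_torque'].round(2),s['joint_velocities'].round(3))
f=grab('side'); C=cloud(f); T=(C-p)@R
w=grab('wrist'); T2=(cloud(w)-p)@R
m=(abs(T2[...,0])<.015)&(abs(T2[...,1])<.019)&(T2[...,2]<-.022)&(T2[...,2]>-.036); print('head top z',(np.median(T2[m][:,2])),p[2]-np.median(T2[m][:,2]))
cv2.imwrite('pics/s7.png',cv2.resize(f['image'][270:390,200:320],(600,600),interpolation=cv2.INTER_CUBIC))
E
```

```text
[0.6159 0.2801 0.1098] [-4.3 -1.5 18.2] [-0.3   0.93 -0.01] [ 0.001 -0.001  0.002  0.     0.    -0.001]
head top z -0.02888417476841377 0.13868460182761003
```

View pics/s7.png

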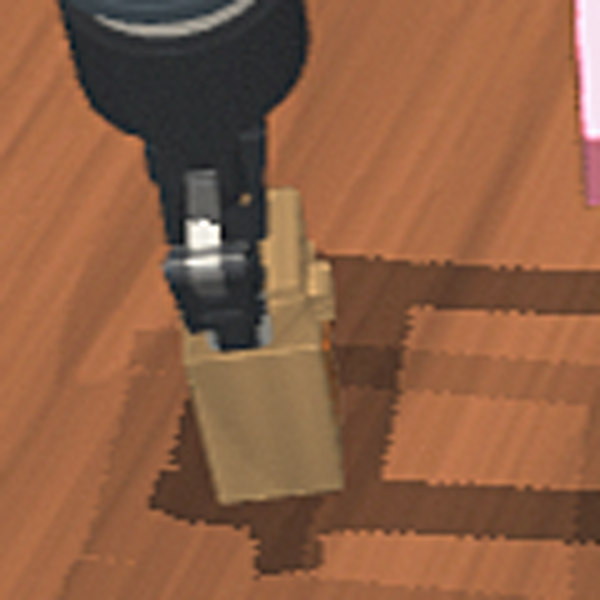

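The view shows the head seated on the body with the two lugs stacked at about (320,290), and the head's top at 0.1387 m, which means flush. The push is holding at 18 N, so I'm handing in.

```bash
python3 -c "
from station import close_job
print(close_job())"
```

```text
the job is handed in; nothing more can be done
None
```

The mill stands upright and its head is pressed home over the spindle with the lugs on the same side; I handed the job in at about 19 s with the arm still holding it down at about 18 N, and the jar, can and bowl were not touched.

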